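# Load a test cartridge into the field analyser and clamp it home

### The job

Take the unused cartridge with the blue-green cap from the steel tray and set it upright in the analyser's keyed cradle so that it rests on the lifter pins, and let go. Then swing the hinged clamp down onto it and press gently on until the clamp has driven the cartridge fully home on its seat and holds it firmly there, without bearing down on it so hard that it cracks. Leave everything else on the table as it is.

Things in the scene. Friction and masses are not known exactly. Their poses are not given: they have to be found in the camera images.
- cartridge_cap (a point): Unused cartridge, blue-green cap, white foot, 60 long (x) x 26 wide (y) x 52 mm tall, 60 to 110 g, upright on the tray. The 40 mm at its -x end are 26 wide, the 20 mm at +x (tail) only 18. Point: centre of the cap, mid-length, 40 above the underside, 12 below the top. x to the narrow tail, z up. Grip across the 26 mm here: the lowest 14 mm enter the cradle when set down, 6 to 14 more when driven home
- cartridge_port (a point): White foil disc, 14 mm, on top of the cartridge's narrow tail, 20 mm from mid-length along its x, 52 mm above its underside: shows which end is the tail. The tail belongs at the +x (hinge) end of the cradle; the other way round it does not go in
- cradle (a point): Mouth of the dark keyed pocket with flared blue-green lips on the analyser. Point: centre of the pocket, level with the lip tops, 76 mm above the table; x to its narrow end, on the clamp-hinge side; z up. 1 mm clear of the cartridge all round; the lips lead in from 4 mm off. Set down, the cartridge rests on two sprung pins, underside 14 mm below this point; pushing it lower takes 2.5 to 4.5 N
- analyser: Light grey case 215 long x 156 wide x 48 mm tall, fixed; two dark hinge towers (to 134 mm) at +x. Origin under it on the table, 10 mm from the cradle centre towards -x; x from display to hinge end, z up. The brass seat in the cradle, to which the cartridge must be driven, is shimmed differently in each unit: 6 to 14 mm below the set-down level, not measured, felt as a steep rise of force
- clamp (a joint): Angle of the steel bail clamp (rad): 0 level, grows as it opens; starts at 1.5 to 1.75, about upright; stop at -0.12. Its stiff torque hinge stays at any angle; swinging it takes 6 to 7 N at the grip. Its bar meets a cartridge on the pins at about 0.12; home is anywhere from 0.05 to -0.07, as the seat lies
- clamp_handle (a point): Centre of the clamp's grip: round blue-green sleeve, 16 mm diameter x 74 mm, along the analyser's y, between steel side rods of 10 mm diameter set 92 mm apart. 175 mm from the hinge axis: straight above it when upright, out over the display end when level. z of this point is the middle of the sleeve
- pressure_bar (a point): Sprung black rubber bar (14 mm diameter, 34 long) under the clamp, 85 mm from the hinge axis: centre of the bar. It bears on the cap with about twice the grip force beyond what swinging takes. The cap cracks above 25 N and is held firmly from 7 N; let go, the hinge keeps up to about 18 N on it. Once on the seat the force on the cap rises some 10 N per mm
- clamp_hinge (a point): Point on the hinge axis midway between the towers, 122 mm above the table, 85 mm from the cradle centre along the analyser's +x; the axis runs along the analyser's y; axes as the analyser's
- spent: A used cartridge of the same shape with a red-brown cap, on the tray: leave it. Origin at the centre of its underside
- tube_rack: White block rack with sample tubes, 55 x 135 x 30 mm, on the tray. Origin under its centre
- pen_pot: Black pen pot, 60 mm diameter x 85 mm, pens to 125 mm, on the tray. Origin under its centre
- spray_bottle: White bottle with blue cap, 66 mm diameter x 170 mm. Origin under its centre
- sample_jar: Small clear jar with red cap, 52 mm diameter x 60 mm. Origin under its centre
- syringe: Capped syringe lying on the table, about 145 x 26 x 17 mm. Origin under its barrel
- swab_box: White box with a blue-green band, 100 x 70 x 45 mm. Origin under its centre
There are look-alikes about, which are no part of the job. What is shaped like the part that bears cartridge_cap but orange is not meant.

How it is judged:
By the outcome, as a careful person would: the job done as asked, in the order asked, and still so for the second after the job is handed in, with the robot touching nothing.
It also fails if it takes over 72 s, if anything falls off the work surface, if the arm or the gripper's body presses on something with over 40 N, if the wrist force passes 120 N, or if a joint passes its speed limit or range.

### The arm

A 6-joint arm with a two-finger parallel gripper is mounted at the origin on the work surface. World frame = base frame: x ahead of the robot, y to its left, z up, the work surface at z = 0. Lengths are in mm, angles in rad, forces in N, time in s.
With the tool pointing down it reaches from about 350 to 875 mm from the base axis. Payload 4.2 kg.
Tool frame: the origin (TCP) lies at the very end of the fingers, on their centre line; the grasp point (between the pads) lies 19 mm behind it; z points along the fingers, y is the direction in which the jaws open and shut (so a half turn about z gives the same grasp; the last joint's range is limited). The gripper opens to 85 mm and grips with 20 to 120 N. Pads are 22 mm wide; open, the fingers measure 114 mm over their backs; the gripper's body (76 mm by 85 mm) begins 54 mm behind the grasp point. The pads swing forward as they close: fully open they stand 13 mm farther back than shut.
Start: joints at [1.58, 0.385, 0.008, 0, -1.194, -0.259], TCP at [154.475, 605.588, 231.312] pointing down, gripper open.
Joint ranges: [-3.14, 3.14], [-1.21, 2.06], [-1.07, 1.41], [-3.16, 2.05], [-2.99, -0.16], [-3.1, 3.1]. Speed limits (rad/s): [2.79, 2.79, 3.14, 3.14, 3.14, 3.14].

### API

Orientations are given as a unit quaternion [x, y, z, w].
In Python, from bench import read_state, get_image, camera_params, job_done gives the robot as it stands.
- The arm moves only by the tool send_rows, never from a script. Its arguments are lists of equal length, an entry for each row: "translation": the shift along the tool's x, y, z in m, a list of three; "yaw": the turn about the tool's z in degrees; "fingers": the closure in counts, from 0 (fully open) to 255 (shut). A call has 1 to 12 rows; each row is the pose to reach, as a shift and turn from the pose measured when the call began, along the tool's axes at that moment; what a row does not reach only later rows make up. A row lasts 1/10 s, in which the tool goes at most 50 mm and 8.59 degrees, less where a joint would pass 70% of its speed; a pose out of reach is approached as far as the arm can. A call with a gripper value outside its range is refused whole. The fingers move at their own pace and stop on an object; the grip force is fixed at half the most. Time passes only in rows, so rows that repeat a pose let the fingers close. It gives the time, the measured TCP pose, the force and the opening at its end, in the units of the state.
- read_state(): the state, without advancing time (a new reading comes with each control period).
- get_image(name): name is "scene" or "side" or "wrist"; returns the picture (400x640x3 uint8, blue, green, red); there is no depth.
- camera_params(name): a dict with "mtx" (3x3 intrinsics, pixels), "k1" (the pictures are not rectified: a ray, as slopes to the right and down, at radius r is drawn at 1 + k1 r^2 times it, then the intrinsics apply), "rvec" (rotation vector, rad) and "tvec" (3), from world to camera coordinates, as OpenCV has them; the wrist camera has in their place "tool_from_camera" (4x4, takes a point from camera to tool coordinates, whose origin is the TCP and whose axes are the flange's). Camera axes: x right, y down, z forward; pixel columns grow to the right and rows downward; lengths in mm; the calibration is good to about 2 mm. A picture is of the moment at which its call begins: read the wrist's pose just before it. camera_params takes no time and is no camera call.
- job_done(): hands the job in, once; it reports no verdict.
The state is a dict: "clock": time; "joints": joint angles; "joint_vel": joint speeds; "joint_efforts": joint torques, N m; "position": TCP position; "ee_rot": TCP orientation; "contact_force": force on the tool from outside, world axes, zero at the start; "wrist_torque": the same for the moment, N m; "gripper_width": finger opening in mm.
Only numpy, scipy, OpenCV 4.12 (cv2) and the standard library are available. Lean on these libraries where they do the work, as an engineer would, in place of code of your own. Each camera call takes 0.05 s, during which the arm holds its last target.

## Working session

There is one attempt and no reset: what is moved stays moved. The work goes in short steps, Python scripts to look and compute and a tool call to move; the robot and the scene stay as the last step left them, time stands still between calls to the robot, and variables do not carry over. Pictures are saved under pics/ and viewed, and the job is handed in when it is done.

Besides the shell and the picture viewer there is one more tool, called after "Call:" by a JSON object that holds its "method" and its "body". send_rows: Moves the arm, as the interface text tells. Its arguments: {"type":"object","properties":{"translation":{"type":"array","items":{"type":"array","items":{"type":"number"}}},"yaw":{"type":"array","items":{"type":"number"}},"fingers":{"type":"array","items":{"type":"number"}}},"required":["translation","yaw","fingers"]}

```bash
ls; mkdir -p pics
python3 - <<'E'
from bench import *
import cv2
s=read_state(); print(s)
for n in("scene","side","wrist"):
    cv2.imwrite(f"pics/{n}0.png",get_image(n)); print(n,camera_params(n))
E
```

```text
pics
{'clock': 0.0, 'joints': array([ 1.57961520e+00,  3.85547890e-01,  6.62074019e-03, -4.93027312e-04,
       -1.19400779e+00, -2.58578864e-01]), 'joint_vel': array([-0.00091736, -0.00191218, -0.00125839, -0.00124616,  0.00053615,
       -0.00059153]), 'joint_efforts': array([ 3.77306324e-04, -3.92284799e+01,  1.88399041e+01,  4.18596670e+00,
       -4.51592627e-03,  9.28195590e-06]), 'position': array([154.3338259 , 605.03730399, 230.22571757]), 'ee_rot': array([ 9.92200696e-01, -1.24645828e-01, -8.45394621e-05,  1.09030663e-03]), 'contact_force': array([0.79174657, 0.77195917, 0.16003742]), 'wrist_torque': array([ 0.05097315,  0.00440904, -0.03037812]), 'gripper_width': 85.23081405489901}
scene {'mtx': array([[381.88844885,   0.        , 324.13426808],
       [  0.        , 381.88844885, 197.40466396],
       [  0.        ,   0.        ,   1.        ]]), 'k1': -0.048372541856831944, 'rvec': array([ 1.79918516,  1.63530817, -0.70161333]), 'tvec': array([ -35.58310031, -255.90381571, 1469.0501889 ])}
side {'mtx': array([[395.29187656,   0.        , 326.9852745 ],
       [  0.        , 395.29187656, 197.47414404],
       [  0.        ,   0.        ,   1.        ]]), 'k1': -0.060196867053406766, 'rvec': array([ 0.41487951, -2.65787503,  1.28919267]), 'tvec': array([494.83033865, 201.12700549, 922.04100083])}
wrist {'mtx': array([[346.48732355,   0.        , 323.3735352 ],
       [  0.        , 346.48732355, 197.21350888],
       [  0.        ,   0.        ,   1.        ]]), 'k1': -0.03655079011368494, 'tool_from_camera': array([[ 5.25901491e-04, -9.54548724e-01, -2.98054452e-01,
         7.59585583e+01],
       [ 9.99999395e-01,  2.13992467e-04,  1.07911469e-03,
        -1.93078759e-03],
       [-9.66286141e-04, -2.98054839e-01,  9.54548259e-01,
        -1.41734751e+02],
       [ 0.00000000e+00,  0.00000000e+00,  0.00000000e+00,
         1.00000000e+00]])}
```

View pics/scene0.png

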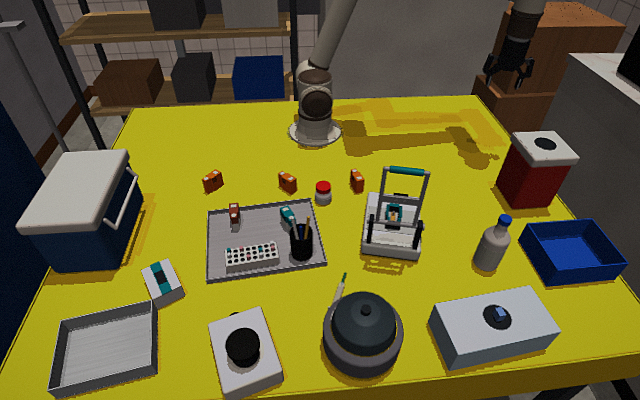

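View pics/side0.png

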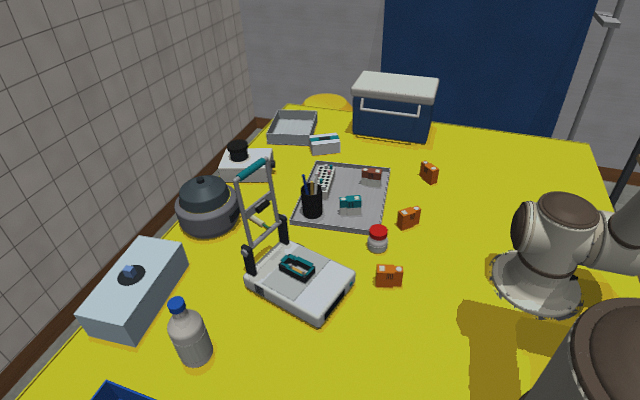

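View pics/wrist0.png

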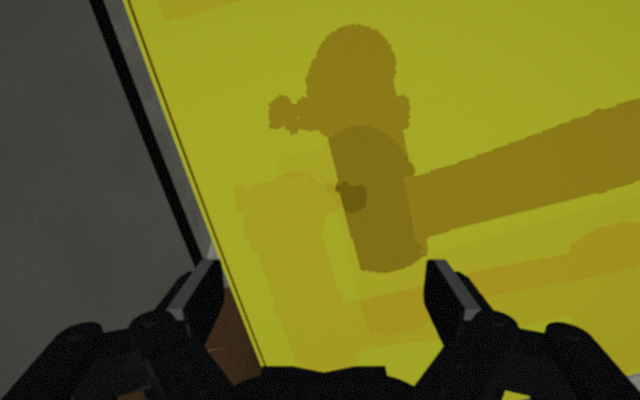

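The scene view shows the teal cartridge on the tray near (288,215) and the cradle near (393,213). In the side view they are near (350,202) and (297,266). The clamp is upright. I'll write helpers and zoom in.

```bash
cat > h.py <<'E'
import numpy as np, cv2
from bench import *
from scipy.spatial.transform import Rotation as R
def cam(n,st=None):
    p=camera_params(n)
    if n=="wrist":
        T=np.eye(4);T[:3,:3]=R.from_quat(st["ee_rot"]).as_matrix();T[:3,3]=st["position"]
        return p,T@p["tool_from_camera"]
    W=np.eye(4);W[:3,:3]=cv2.Rodrigues(p["rvec"])[0];W[:3,3]=p["tvec"]
    return p,np.linalg.inv(W)
def ray(c,uv):
    p,T=c
    d=cv2.undistortPoints(np.array([[uv]],float),p["mtx"],np.array([p["k1"],0,0,0]))[0,0]
    v=T[:3,:3]@np.array([d[0],d[1],1]);return T[:3,3],v/np.linalg.norm(v)
def plane(c,uv,z):
    o,v=ray(c,uv);return o+v*(z-o[2])/v[2]
def tri(*cu):
    A=np.zeros((3,3));b=np.zeros(3);L=[ray(c,u) for c,u in cu]
    for o,v in L:
        M=np.eye(3)-np.outer(v,v);A+=M;b+=M@o
    x=np.linalg.solve(A,b);return x,[float(np.linalg.norm((np.eye(3)-np.outer(v,v))@(x-o))) for o,v in L]
def proj(c,X):
    p,T=c;W=np.linalg.inv(T);
    return cv2.projectPoints(np.array([X],float),cv2.Rodrigues(W[:3,:3])[0],W[:3,3],p["mtx"],np.array([p["k1"],0,0,0]))[0].ravel()
E
python3 - <<'E'
import cv2
a=cv2.imread("pics/scene0.png");b=cv2.imread("pics/side0.png")
cv2.imwrite("pics/z1.png",cv2.resize(a[155:275,260:440],None,fx=4.4,fy=4.4,interpolation=cv2.INTER_CUBIC))
cv2.imwrite("pics/z2.png",cv2.resize(b[150:330,220:420],None,fx=3.3,fy=3.3,interpolation=cv2.INTER_CUBIC))
E
```

```text
(no output)
```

View pics/z1.png

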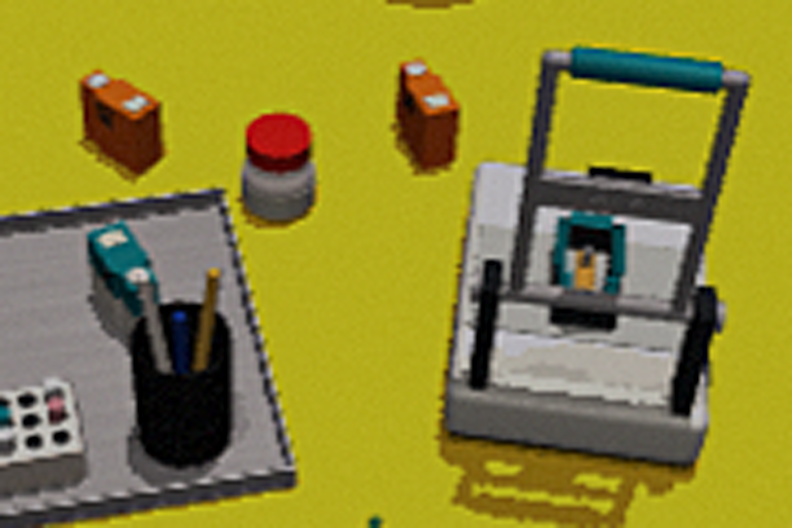

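View pics/z2.png

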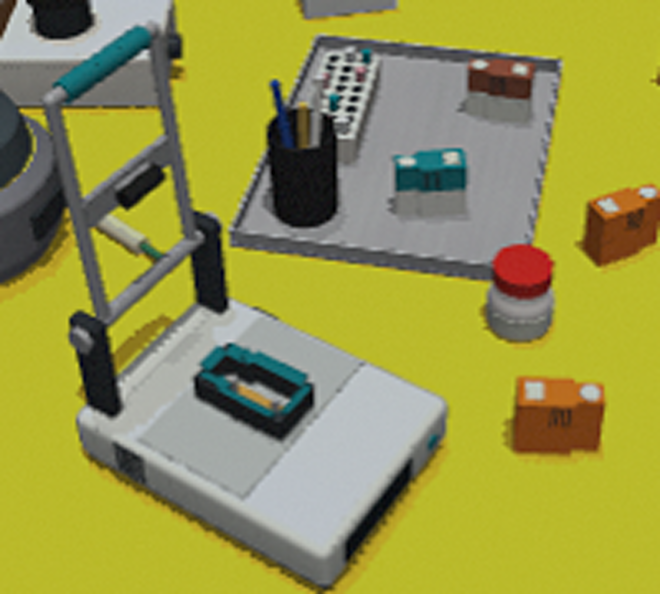

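Zoomed: the cartridge's round disc (tail) is at the pen-pot end, with a rectangular label at the other end. The cradle's narrow end faces the hinge towers. Triangulating.

Run:
```python
from h import *
S=cam("scene");D=cam("side")
z1=lambda u,v:((u)/4.4+260,(v)/4.4+155)
z2=lambda u,v:(u/3.3+220,v/3.3+150)
print("S",S[1][:3,3],"D",D[1][:3,3])
P=dict(disc=((140,274),(404,161)),rect=((113,239),(448,158)),
 handleL=((573,62),(150,33)),handleR=((722,76),(57,95)),
 towL=((490,268),(205,222)),towR=((708,295),(90,322)))
for k,(a,b) in P.items(): print(k,*tri((S,z1(*a)),(D,z2(*b))))
for nm,c,z,pts in(("S",S,z1,[(113,239),(140,274)]),("D",D,z2,[(448,158),(404,161)])):
    for q in pts: print(nm,plane(c,z(*q),54))
# cradle lip corners
for q in [(232,346),(311,392),(285,430),(197,372)]: print("D lip",plane(D,z2(*q),76))
for q in [(565,214),(625,217),(617,290),(555,285)]: print("S lip",plane(S,z1(*q),76))
```

```text
S [1248.21062089 -100.25845414  810.41956151] D [265.53799689 722.29850898 737.05032375]
disc [ 510.13851845 -105.92589201   55.91448759] [0.1347020305333009, 0.13470203053322416]
rect [ 476.14663535 -121.95580948   54.72612805] [0.19941457124241993, 0.19941457124241638]
handleL [614.63759084 111.96369578 296.13019397] [3.442965461921936, 3.4429654619220025]
handleR [637.05029228 184.4996913  296.66526617] [0.9070611239967403, 0.9070611239966838]
towL [597.96882632  92.80821174 131.48947876] [0.9295719195295867, 0.9295719195295038]
towR [630.07634512 209.58588487 132.93580839] [0.25141030984265, 0.2514103098426489]
S [ 475.63218486 -121.85283994   54.        ]
S [ 508.41412545 -105.85616829   54.        ]
D [ 476.29677191 -123.11759995   54.        ]
D [ 510.77721941 -108.42800868   54.        ]
D lip [558.06956756 152.39249732  76.        ]
D lip [491.11740459 175.87059245  76.        ]
D lip [496.2195738  211.76059687  76.        ]
D lip [571.6372094  182.14005701  76.        ]
S lip [500.76863876 164.7894195   76.        ]
S lip [506.86105106 202.33978025  76.        ]
S lip [569.20736558 181.48345045  76.        ]
S lip [561.65814194 144.73757538  76.        ]
```

Call:
{"method": "send_rows", "body": {"translation": [[0.031,0.027,0],[0.063,0.054,0],[0.094,0.081,-0.01],[0.126,0.107,-0.01],[0.157,0.134,-0.01],[0.188,0.161,-0.01],[0.22,0.188,-0.01],[0.251,0.215,-0.01],[0.283,0.242,-0.01],[0.314,0.268,-0.01],[0.346,0.295,-0.01],[0.377,0.322,-0.01]], "yaw": [8,16,24,32,40,48,56,64,72,80,88,96], "fingers": [0,0,0,0,0,0,0,0,0,0,0,0]}}

```text
clock: 1.35
position: [440.6, 198.4, 241.0]
ee_rot: [-0.569, 0.822, -0.001, -0.001]
contact_force: [0.0, 1.0, -0.1]
gripper_width: 85.5
```

Run:
```python
from h import *
S=cam("scene");D=cam("side")
z1=lambda u,v:((u)/4.4+260,(v)/4.4+155)
z2=lambda u,v:(u/3.3+220,v/3.3+150)
print(plane(S,z1(182,325),85),plane(D,z2(302,125),85))
s=read_state();print(s["position"],R.from_quat(s["ee_rot"]).as_matrix(),s["joints"],s["clock"])
```

```text
[582.3919729  -82.86025738  85.        ] [595.35618663 -92.75317048  85.        ]
[440.61994273 198.37435364 241.01656817] [[-3.52470206e-01 -9.35822962e-01 -3.71548327e-04]
 [-9.35821643e-01  3.52470339e-01 -1.58526428e-03]
 [ 1.61448648e-03 -2.11055463e-04 -9.99998674e-01]] [ 7.60662020e-01  1.34373372e-01 -3.11327695e-01  9.88141052e-04
 -1.12645748e+00 -1.12129712e+00] 1.35
```

Call:
{"method": "send_rows", "body": {"translation": [[0,0,0],[0,0,0],[0,0,0],[0,0,0],[0,0,0],[0,0,0],[0,0,0],[0,0,0],[0,0,0],[0,0,0],[0,0,0]], "yaw": [8,16,24,32,40,48,56,64,72,80,85.5], "fingers": [0,0,0,0,0,0,0,0,0,0,0]}}

```text
clock: 2.45
position: [440.4, 198.2, 240.8]
ee_rot: [0.143, 0.99, -0.001, -0.0]
contact_force: [-0.8, -0.3, -0.4]
gripper_width: 85.1
```

Run:
```python
from h import *
import pickle
s=read_state();im=get_image("wrist");cv2.imwrite("pics/w1.png",im);pickle.dump(s,open("w1.pkl","wb"))
print(s["position"],s["ee_rot"],s["joints"],s["clock"])
```

```text
[440.38639813 198.24746034 240.75132783] [ 1.42740321e-01  9.89759624e-01 -9.86858708e-04 -3.36671904e-04] [ 7.60682749e-01  1.34452363e-01 -3.11846462e-01  7.66135173e-04
 -1.12646496e+00 -2.61826831e+00] 2.45
```

View pics/w1.png

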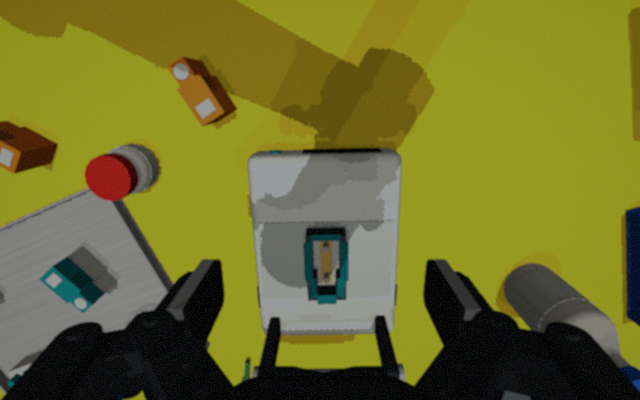

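The wrist view shows the cradle at about (326,265), and the cartridge on the tray at about (70,283) with its disc at the lower right (80,303). Zooming for corners.

Run:
```python
import cv2
a=cv2.imread("pics/w1.png")
cv2.imwrite("pics/z3.png",cv2.resize(a[215:345,245:405],None,fx=4.5,fy=4.5,interpolation=cv2.INTER_CUBIC))
cv2.imwrite("pics/z4.png",cv2.resize(a[240:330,20:140],None,fx=6,fy=6,interpolation=cv2.INTER_CUBIC))
```

```text
(no output)
```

View pics/z3.png

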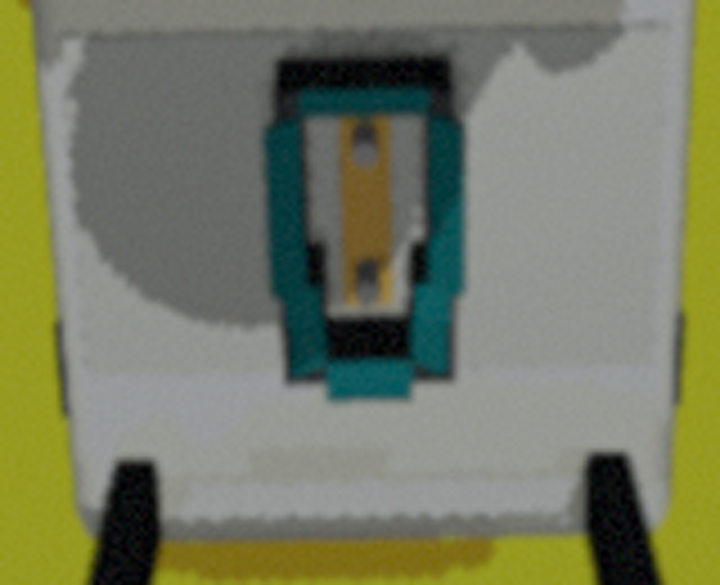

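View pics/z4.png

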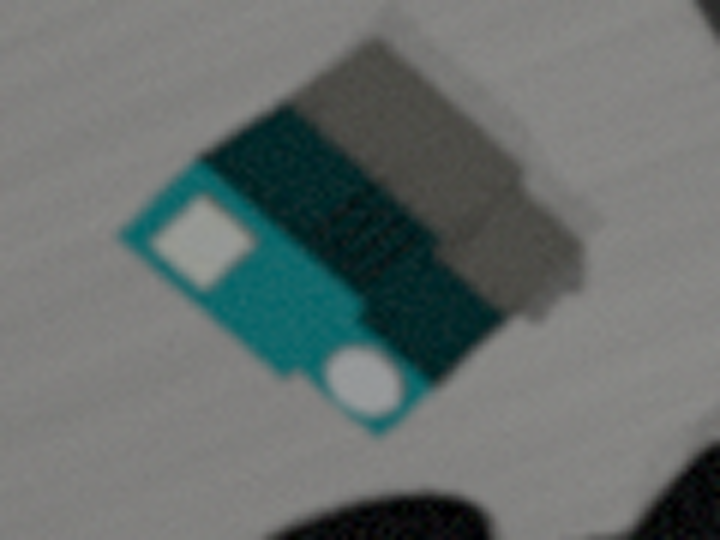

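Run:
```python
from h import *
import pickle
s=pickle.load(open("w1.pkl","rb"));W=cam("wrist",s);S=cam("scene");D=cam("side")
z3=lambda u,v:(u/4.5+245-.4,v/4.5+215-.4)
z4=lambda u,v:(u/6+20-.4,v/6+240-.4)
L={k:plane(W,z3(*q),76) for k,q in dict(xm=(364,88),xp=(370,399),wl=(265,125),wr=(463,125),wl2=(268,293),wr2=(461,293),nl=(287,365),nr=(455,365)).items()}
for k,v in L.items(): print(k,v.round(1))
ax=(L["xp"]-L["xm"])[:2];print("len",np.linalg.norm(ax),"ang",np.degrees(np.arctan2(ax[1],ax[0])),"mid",(L["xp"]+L["xm"])/2)
for a,b in(("wl","wr"),("wl2","wr2"),("nl","nr")):
    d=L[b]-L[a];print("w",np.linalg.norm(d),"ang",np.degrees(np.arctan2(d[1],d[0]))-90)
# hinge towers + case edges
for q in [(137,465),(608,458)]: print("tower top",plane(W,z3(*q),134))
a=plane(W,z3(40,60),48);b=plane(W,z3(72,440),48);c=plane(W,z3(692,60),48);d=plane(W,z3(672,440),48)
for p,q in((a,b),(c,d)): print("case edge ang",np.degrees(np.arctan2(*(q-p)[[1,0]])),p,q)
for k,q in dict(rect=(203,242),disc=(364,381),cm1=(120,237),cm2=(202,160),ct1=(378,437),ct2=(432,385)).items(): print(k,plane(W,z4(*q),54).round(1))
z1=lambda u,v:((u)/4.4+260,(v)/4.4+155)
z2=lambda u,v:(u/3.3+220,v/3.3+150)
print("disc",tri((S,z1(140,274)),(D,z2(404,161)),(W,z4(364,381))))
print("rect",tri((S,z1(113,239)),(D,z2(448,158)),(W,z4(203,242))))
```

```text
xm [495.  183.7  76. ]
xp [569.6 163.3  76. ]
wl [497.4 160.8  76. ]
wr [509.3 201.7  76. ]
wl2 [536.7 149.2  76. ]
wr2 [548.8 190.5  76. ]
nl [555.7 147.8  76. ]
nr [566.4 184.4  76. ]
len 77.2768764118227 ang -15.255481755259252 mid [532.31540874 173.50645707  76.        ]
w 42.563604228197704 ang -16.307231560791223
w 43.072268925150404 ang -16.288007510981572
w 38.12553983189052 ang -16.285034627230488
tower top [532.96681487 127.80776001 134.        ]
tower top [556.34277766 213.45958224 134.        ]
case edge ang -15.530402644498349 [478.95100788 110.20240461  48.        ] [578.80794957  82.45255351  48.        ]
case edge ang -15.288695518770117 [521.39140345 255.19679593  48.        ] [621.27642573 227.89252708  48.        ]
rect [ 473.5 -123.8   54. ]
disc [ 508.5 -108.7   54. ]
cm1 [ 468.3 -138.9   54. ]
cm2 [ 458.3 -115.1   54. ]
ct1 [ 520.4 -112.3   54. ]
ct2 [512.8 -96.2  54. ]
disc (array([ 509.15755299, -106.44278129,   55.47131711]), [0.7753727948214636, 1.0379490836059064, 1.5283872006869859])
rect (array([ 474.95336833, -122.51246143,   54.29307487]), [0.9465009060172124, 1.203844526082528, 1.8142139796028112])
```

Call:
{"method": "send_rows", "body": {"translation": [[-0.017,-0.036,0.0],[-0.034,-0.072,0.01],[-0.051,-0.108,0.02],[-0.068,-0.143,0.035],[-0.085,-0.179,0.05],[-0.102,-0.215,0.065],[-0.119,-0.251,0.08],[-0.136,-0.287,0.091],[-0.136,-0.287,0.091]], "yaw": [-5,-10,-15,-20,-25,-30,-35,-39.5,-39.5], "fingers": [0,0,0,0,0,0,0,0,0]}}

```text
clock: 3.4
position: [488.0, -119.2, 148.2]
ee_rot: [-0.198, 0.98, -0.001, -0.003]
contact_force: [-0.2, -0.1, 0.3]
gripper_width: 85.5
```

Run:
```python
from h import *
import pickle
s=read_state();im=get_image("wrist");cv2.imwrite("pics/w2.png",im);pickle.dump(s,open("w2.pkl","wb"))
print(s["position"],s["ee_rot"],s["joints"],s["clock"])
```

```text
[ 487.99679506 -119.17058294  148.17552839] [-1.97792839e-01  9.80239795e-01 -5.41529622e-04 -2.76489205e-03] [ 0.08528733  0.2612307  -0.40515406  0.00215879 -0.9097837  -1.25920043] 3.4
```

View pics/w2.png

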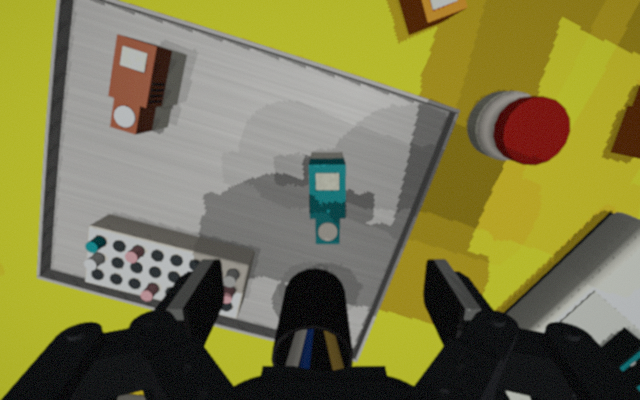

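Run:
```python
import cv2
a=cv2.imread("pics/w2.png")
cv2.imwrite("pics/z5.png",cv2.resize(a[145:255,280:380],None,fx=5,fy=5,interpolation=cv2.INTER_CUBIC))
```

```text
(no output)
```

View pics/z5.png

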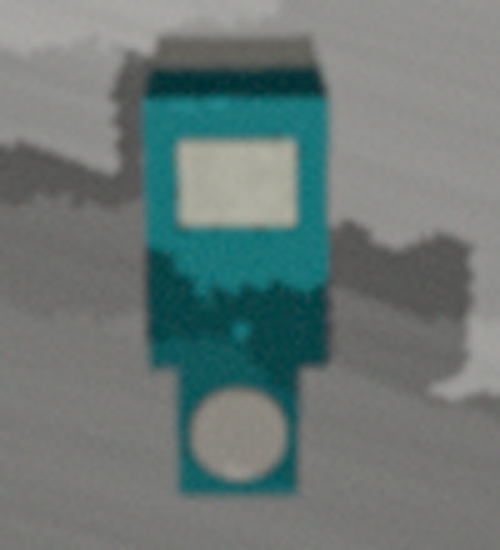

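The top outline in the zoom is clear: -x edge at row 97 (columns 146–328), tail end at row 493 (181–297), disc at (240,433).

Run:
```python
from h import *
import pickle
s=pickle.load(open("w2.pkl","rb"));W=cam("wrist",s)
z=lambda u,v:(u/5+280-.4,v/5+145-.4)
f=lambda u,v:plane(W,z(u,v),54.5)
a,b=f(146,97),f(328,97);c,d=f(181,493),f(297,493);e,g=f(152,366),f(328,366);disc=f(240,433)
for n,(p,q) in dict(w=(a,b),tail=(c,d),w2=(e,g)).items(): print(n,np.linalg.norm(p-q),"ang",np.degrees(np.arctan2(*(q-p)[[1,0]]))-90)
m=(a+b)/2;t=(c+d)/2;ax=t-m;print("len",np.linalg.norm(ax),np.degrees(np.arctan2(ax[1],ax[0])),"mid",(m+t)/2,"disc",disc)
r=read_state();M=R.from_quat(r["ee_rot"]).as_matrix();print(r["position"],np.degrees(np.arctan2(M[1,0],M[0,0])),r["joint_vel"])
u=ax/np.linalg.norm(ax);C=(m+t)/2
tgt=C-3*u;tgt[2]=23.5+20
print("delta tool",M.T@(tgt-r["position"]))
```

```text
w 25.18633284923783 ang 22.864586693059252
tail 17.23188862241698 ang 22.87062093245285
w2 25.533293769380325 ang 22.86860365261593
len 59.77101822481073 23.30790590642328 mid [ 489.09848318 -115.72595394   54.5       ] disc [ 507.63387427 -107.53267856   54.5       ]
[ 488.34711323 -117.69760271  149.02416955] -157.19045430726112 [ 0.05427    -0.03031469  0.00273742  0.00234849 -0.00271345 -0.03032436]
delta tool [  1.10035772   1.53880714 105.52915487]
```

Call:
{"method": "send_rows", "body": {"translation": [[0.001,0.0015,0.04],[0.001,0.0015,0.08],[0.001,0.0015,0.105],[0.001,0.0015,0.105],[0.001,0.0015,0.117],[0.001,0.0015,0.125],[0.001,0.0015,0.125]], "yaw": [0,0,0,0,0,0,0], "fingers": [0,0,0,0,0,0,0]}}

```text
clock: 4.15
position: [486.6, -116.4, 24.4]
ee_rot: [-0.198, 0.98, -0.001, -0.002]
contact_force: [0.5, 0.8, -0.3]
gripper_width: 85.5
```

Call:
{"method": "send_rows", "body": {"translation": [[0,0,0],[0,0,0],[0,0,0],[0,0,0],[0,0,0],[0,0,0],[0,0,0],[0,0,0]], "yaw": [0,0,0,0,0,0,0,0], "fingers": [120,160,255,255,255,255,255,255]}}

```text
clock: 4.95
position: [487.1, -116.5, 25.0]
ee_rot: [-0.198, 0.98, -0.001, -0.001]
contact_force: [-0.8, 0.2, 5.7]
gripper_width: 25.1
```

Run:
```python
from h import *
s=read_state();im=get_image("wrist");cv2.imwrite("pics/w3.png",im);print(s["position"],s["contact_force"],s["gripper_width"])
```

```text
[ 487.09200571 -116.48441209   24.98373531] [-0.75954963  0.23147725  5.68909285] 25.07478425587067
```

View pics/w3.png

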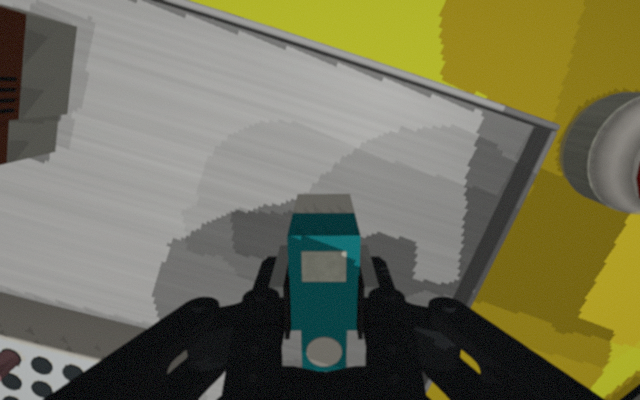

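Run:
```python
from h import *
s=read_state();W=cam("wrist",s);M=R.from_quat(s["ee_rot"]).as_matrix()
for n,p in dict(padfront=(11,13,-19),padback=(-11,13,-19),tipfront=(11,13,-5),padupfront=(11,13,-32)).items(): print(n,proj(W,M@np.array(p)+s["position"]))
a=cv2.imread("pics/w3.png")
cv2.imwrite("pics/z6.png",cv2.resize(a[180:400,230:420],None,fx=3.5,fy=3.5)[:600])
z=54.5
for uv in [(323,352),(290,236),(360,236)]:
    X=plane(W,uv,z);print(X,M.T@(X-s["position"]))
```

```text
padfront [355.93722191 263.02725715]
padback [354.33550344 310.39104398]
tipfront [353.09642674 247.55892552]
padupfront [359.11119625 280.3300308 ]
[ 508.24013024 -107.52205778   54.5       ] [-2.29054149e+01  1.01030294e-02 -2.96352078e+01]
[ 466.6001424  -137.72270061   54.5       ] [ 27.20077803 -11.62208546 -29.46480153]
[ 456.98300826 -115.0271387    54.5       ] [ 27.2359657   13.02697238 -29.48736088]
```

View pics/z6.png

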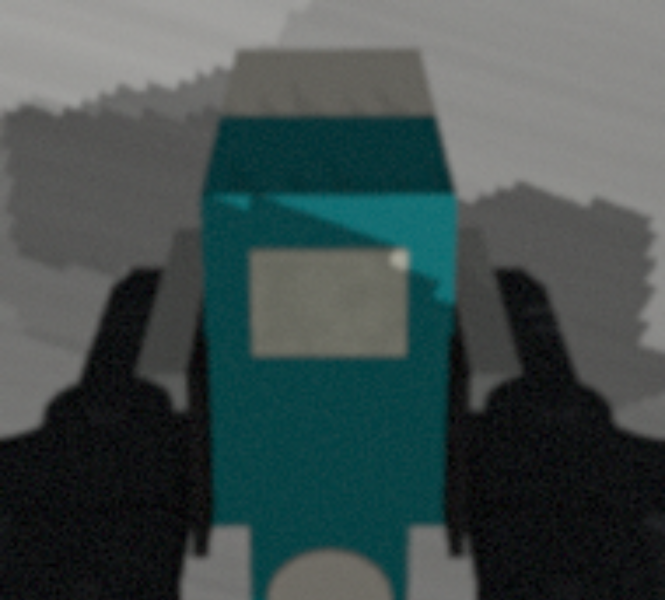

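Call:
{"method": "send_rows", "body": {"translation": [[0,0,-0.03],[0,0,-0.07],[0,0,-0.11],[-0.003,0.02,-0.135],[-0.013,0.06,-0.135],[-0.022,0.102,-0.135],[-0.032,0.145,-0.135],[-0.041,0.19,-0.135],[-0.051,0.235,-0.135],[-0.06,0.275,-0.135],[-0.066,0.304,-0.135],[-0.066,0.304,-0.135]], "yaw": [0,0,0,0,5,10,16,22,28,34,38.6,38.6], "fingers": [255,255,255,255,255,255,255,255,255,255,255,255]}}

```text
clock: 6.2
position: [429.4, 192.4, 159.0]
ee_rot: [0.135, 0.991, -0.001, -0.001]
contact_force: [0.9, -0.0, -0.4]
gripper_width: 24.8
```

Run:
```python
from h import *
import pickle
s=read_state();im=get_image("wrist");cv2.imwrite("pics/w4.png",im);pickle.dump(s,open("w4.pkl","wb"))
M=R.from_quat(s["ee_rot"]).as_matrix()
print(s["position"],s["contact_force"],s["gripper_width"],np.degrees(np.arctan2(M[1,0],M[0,0])),s["joints"])
```

```text
[429.35652812 192.36736402 158.96334342] [ 0.92800599 -0.03307278 -0.43304209] 24.76849143215361 164.46157112655294 [ 7.67330589e-01  1.95800063e-01 -4.62185682e-01 -8.18056417e-04
 -9.16103063e-01 -2.60882167e+00]
```

View pics/w4.png

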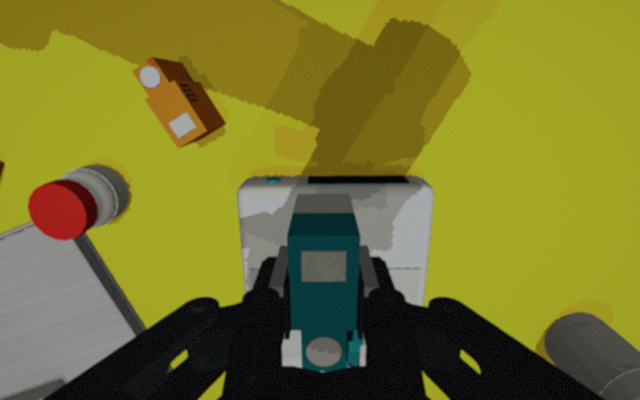

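Call:
{"method": "send_rows", "body": {"translation": [[-0.025,0.002,0.01],[-0.055,0.005,0.02],[-0.085,0.008,0.03],[-0.1016,0.0095,0.038],[-0.1016,0.0095,0.038],[-0.1016,0.0095,0.038]], "yaw": [0,0,0,0,0,0], "fingers": [255,255,255,255,255,255]}}

```text
clock: 6.85
position: [528.8, 171.3, 119.7]
ee_rot: [0.136, 0.991, -0.002, -0.003]
contact_force: [-0.7, 0.2, -0.8]
gripper_width: 25.3
```

Run:
```python
from h import *
import pickle
s=read_state()
a=get_image("side");b=get_image("scene");c=get_image("wrist")
cv2.imwrite("pics/d5.png",a);cv2.imwrite("pics/s5.png",b);cv2.imwrite("pics/w5.png",c)
cv2.imwrite("pics/z7.png",cv2.resize(a[150:330,220:420],None,fx=3.3,fy=3.3,interpolation=cv2.INTER_CUBIC))
cv2.imwrite("pics/z8.png",cv2.resize(b[155:275,340:450],None,fx=5,fy=5,interpolation=cv2.INTER_CUBIC))
M=R.from_quat(s["ee_rot"]).as_matrix()
print(s["position"],s["contact_force"],s["gripper_width"],np.degrees(np.arctan2(M[1,0],M[0,0])),s["joints"],s["clock"])
```

```text
[528.81929625 171.31200165 119.66100875] [-0.73018854  0.19238362 -0.8163255 ] 25.27040069080215 164.36021882616484 [ 6.04694840e-01  3.78821149e-01 -3.09808448e-01 -4.09082861e-04
 -8.89263072e-01 -2.44818544e+00] 6.85
```

View pics/z7.png

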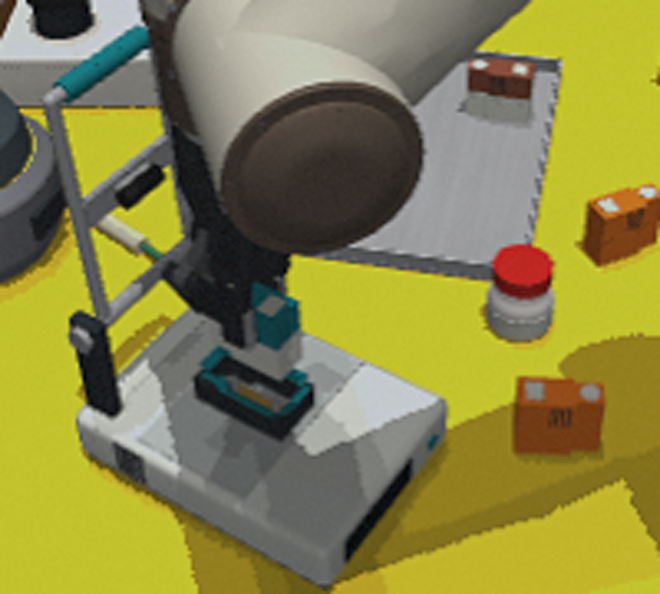

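View pics/w5.png

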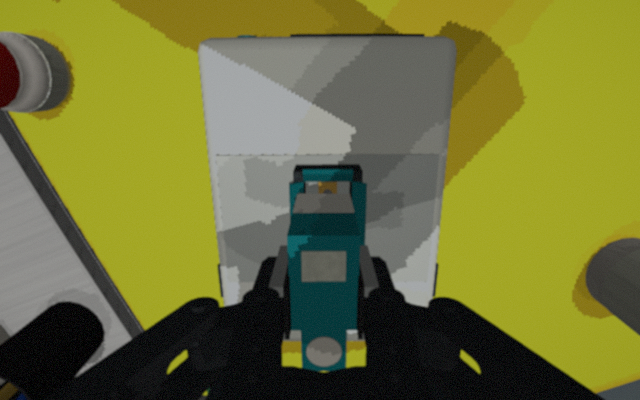

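View pics/z8.png

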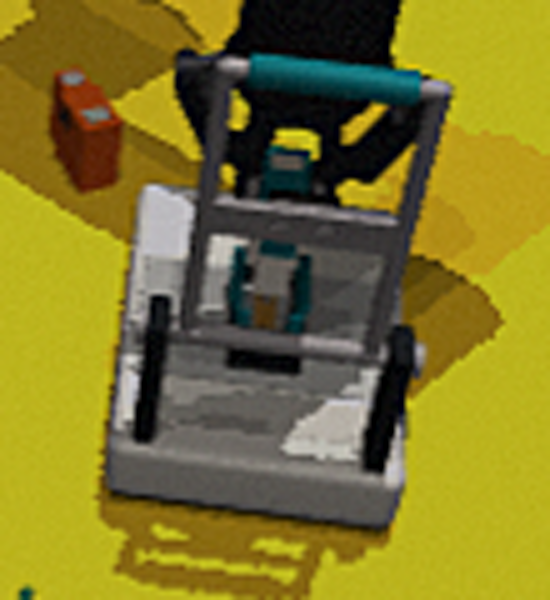

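Run:
```python
from h import *
s=read_state();print(s["position"],s["joint_vel"])
c=cv2.imread("pics/w5.png")
cv2.imwrite("pics/z9.png",cv2.resize(c[150:280,265:395],None,fx=4.6,fy=4.6,interpolation=cv2.INTER_CUBIC))
```

```text
[528.80299154 172.41529715 120.94203627] [ 0.00926544 -0.00510712  0.00372868  0.00341645  0.00076639 -0.0005017 ]
```

View pics/z9.png

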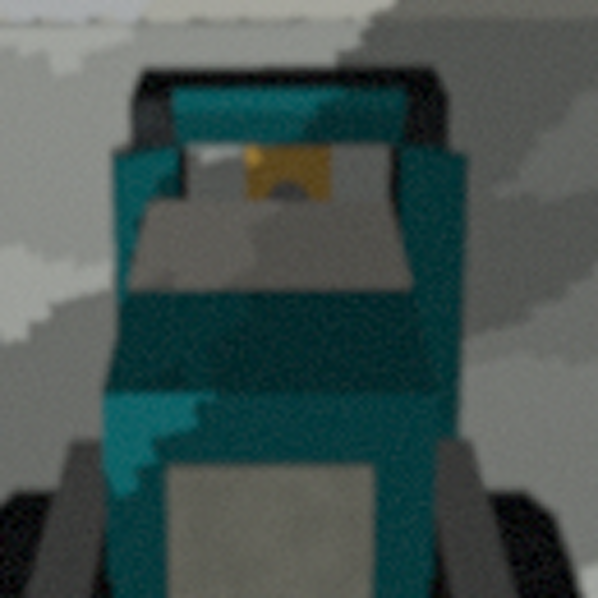

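Run:
```python
from h import *
s=read_state();s["position"]=np.array([528.8,171.5,120.0]);W=cam("wrist",s);M=R.from_quat(s["ee_rot"]).as_matrix()
z=lambda u,v:(u/4.6+265-.4,v/4.6+150-.4)
for n,q,h in [("lipl",(113,152),76),("lipr",(467,152),76),("lipx",(290,88),76),("footl",(145,200),97.5),("footr",(395,200),97.5),("capl",(105,395),149.5),("capr",(437,395),149.5),("lipl2",(120,290),76),("lipr2",(462,330),76)]:
    X=plane(W,z(*q),h);print(n,X.round(1),(M.T@(X-s["position"])).round(2))
print(read_state()["position"])
```

```text
lipl [497.6 160.1  76. ] [ 26.87 -19.15  44.14]
lipr [509.  201.3  76. ] [26.94 23.56 44.  ]
lipx [495.7 182.8  76. ] [34.79  2.18 44.09]
footl [498.8 165.6  97.5] [ 27.3  -13.64  22.62]
footr [505.9 191.6  97.5] [27.35 13.28 22.54]
capl [499.1 166.6 149.5] [ 27.35 -12.75 -29.38]
capr [505.9 191.1 149.5] [ 27.41  12.67 -29.46]
lipl2 [514.8 155.7  76. ] [  9.18 -18.79  44.09]
lipr2 [531.2 195.4  76. ] [ 3.96 23.79 43.93]
[528.80299154 172.41529715 120.94203627]
```

Call:
{"method": "send_rows", "body": {"translation": [[-0.0011,0.0016,0],[-0.0011,0.0016,0.005],[-0.0011,0.0016,0.01],[-0.0011,0.0016,0.014],[-0.0011,0.0016,0.018],[-0.0011,0.0016,0.022],[-0.0011,0.0016,0.022]], "yaw": [0,0,0,0,0,0,0], "fingers": [255,255,255,255,255,255,255]}}

```text
clock: 7.7
position: [529.8, 173.4, 98.1]
ee_rot: [0.135, 0.991, -0.002, -0.002]
contact_force: [-0.1, 0.6, -0.3]
gripper_width: 25.1
```

Call:
{"method": "send_rows", "body": {"translation": [[0,0,0.003],[0,0,0.006],[0,0,0.008],[0,0,0.008]], "yaw": [0,0,0,0], "fingers": [255,255,255,255]}}

```text
clock: 8.1
position: [530.4, 173.5, 90.2]
ee_rot: [0.135, 0.991, -0.002, -0.002]
contact_force: [2.1, -1.0, -1.3]
gripper_width: 24.7
```

Call:
{"method": "send_rows", "body": {"translation": [[0,0,0.002],[0,0,0.0035],[0,0,0.0045],[0,0,0.0045]], "yaw": [0,0,0,0], "fingers": [255,255,255,255]}}

```text
clock: 8.5
position: [530.5, 173.5, 85.4]
ee_rot: [0.135, 0.991, -0.002, -0.002]
contact_force: [1.7, -0.9, -1.7]
gripper_width: 25.1
```

Run:
```python
from h import *
s=read_state();print(s["position"],s["contact_force"])
c=get_image("wrist");cv2.imwrite("pics/w6.png",c);b=get_image("scene")
cv2.imwrite("pics/z10.png",cv2.resize(c[100:400,220:420],None,fx=2,fy=2,interpolation=cv2.INTER_CUBIC))
cv2.imwrite("pics/z11.png",cv2.resize(b[155:275,340:450],None,fx=5,fy=5,interpolation=cv2.INTER_CUBIC))
```

```text
[530.47306018 173.53474196  85.43595564] [ 1.73298606 -0.9336704  -1.69539315]
```

View pics/z10.png

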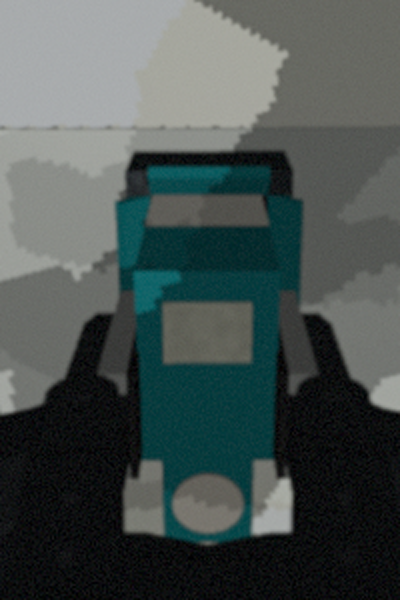

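View pics/z11.png

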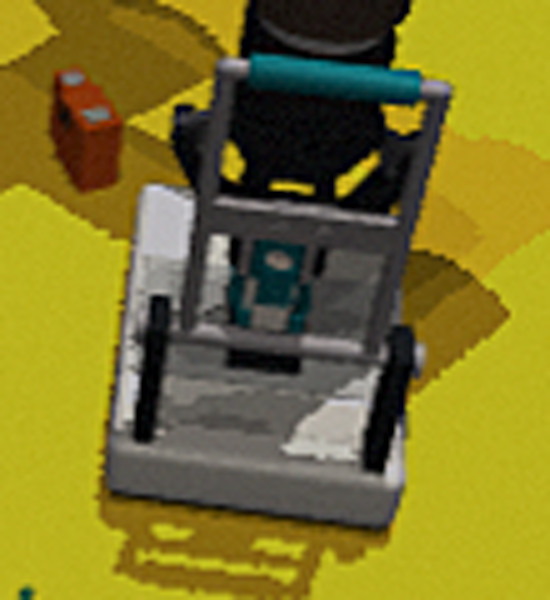

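Call:
{"method": "send_rows", "body": {"translation": [[0,0,0.0007],[0,0,0.0014],[0,0,0.0014]], "yaw": [0,0,0], "fingers": [255,255,255]}}

```text
clock: 8.9
position: [530.5, 173.6, 84.1]
ee_rot: [0.135, 0.991, -0.001, -0.001]
contact_force: [1.6, -0.1, -0.0]
gripper_width: 25.1
```

Call:
{"method": "send_rows", "body": {"translation": [[0,0,0],[0,0,0],[0,0,0],[0,0,0],[0,0,0]], "yaw": [0,0,0,0,0], "fingers": [170,140,100,60,30]}}

```text
clock: 9.4
position: [530.4, 173.6, 84.1]
ee_rot: [0.135, 0.991, -0.002, -0.002]
contact_force: [0.4, -0.3, -0.0]
gripper_width: 75.3
```

Call:
{"method": "send_rows", "body": {"translation": [[0,0,-0.02],[0,0,-0.05],[0.03,0,-0.08],[0.07,0,-0.11],[0.1,0,-0.14],[0.1,0,-0.15],[0.1,0,-0.15]], "yaw": [0,0,0,0,0,0,0], "fingers": [30,30,30,0,0,0,0]}}

```text
clock: 10.1
position: [435.1, 201.6, 236.4]
ee_rot: [0.134, 0.991, 0.0, 0.0]
contact_force: [-0.5, 0.5, -0.3]
gripper_width: 85.3
```

Run:
```python
from h import *
import pickle
s=read_state();print(s["position"],s["contact_force"],s["clock"])
c=get_image("wrist");cv2.imwrite("pics/w7.png",c);b=get_image("scene");d=get_image("side")
pickle.dump(s,open("w7.pkl","wb"))
cv2.imwrite("pics/z12.png",cv2.resize(c[150:350,220:440],None,fx=2.8,fy=2.8,interpolation=cv2.INTER_CUBIC))
cv2.imwrite("pics/z13.png",cv2.resize(b[155:275,340:450],None,fx=5,fy=5,interpolation=cv2.INTER_CUBIC))
cv2.imwrite("pics/z14.png",cv2.resize(d[150:330,220:420],None,fx=3.3,fy=3.3,interpolation=cv2.INTER_CUBIC))
```

```text
[435.05987737 201.57638973 236.39711599] [-0.51860936  0.48731108 -0.26495093] 10.1
```

View pics/z12.png

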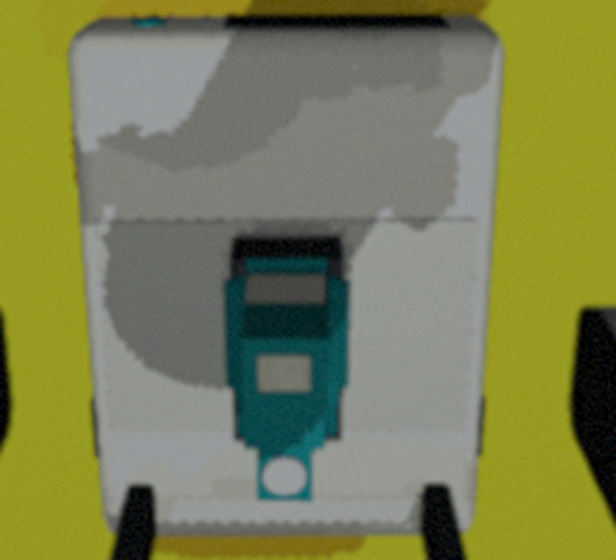

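View pics/z13.png

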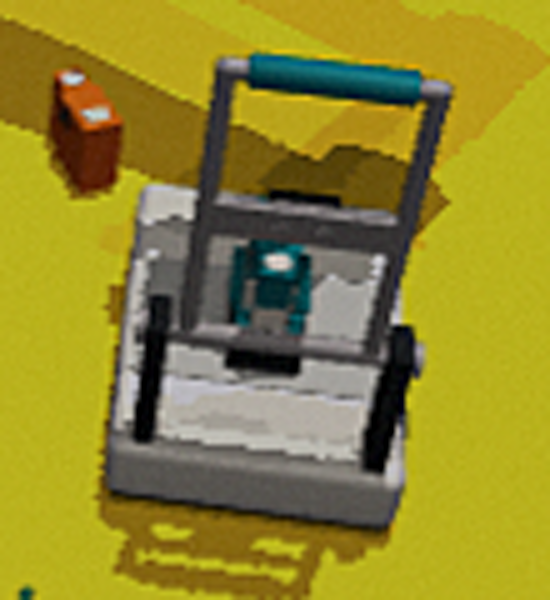

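View pics/z14.png

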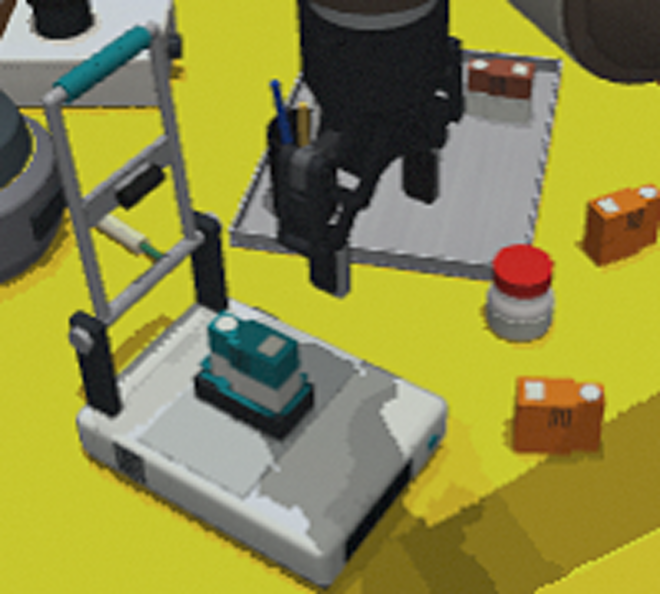

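The cartridge stands upright in the cradle: the tail disc is at the hinge end and it rests level between the lips. Next I'll locate the grip sleeve precisely.

Run:
```python
from h import *
S=cam("scene");D=cam("side")
b=cv2.imread("pics/scene0.png");d=cv2.imread("pics/side0.png")
def mask(im,box):
    x0,y0,x1,y1=box;h=cv2.cvtColor(im,cv2.COLOR_BGR2HSV)
    m=cv2.inRange(h,(82,90,40),(100,255,255));k=np.zeros_like(m);k[y0:y1,x0:x1]=m[y0:y1,x0:x1]
    p=np.argwhere(k)[:,::-1].astype(np.float32);return cv2.minAreaRect(p),len(p)
a,_=mask(b,(380,160,435,180));c,_=mask(d,(230,150,272,185));print(a,c)
ca=np.array(a[0]);cc=np.array(c[0]);m,e=tri((S,ca),(D,cc));print("mid",m,e)
h=np.array([614.0,150.7,122]);print(m-h,np.linalg.norm(m-h))
ux=np.array([np.cos(np.radians(-15.6)),np.sin(np.radians(-15.6)),0]);uy=np.array([-ux[1],ux[0],0])
print("local",(m-h)@ux,(m-h)@uy,"theta",np.arctan2(m[2]-122,-(m-h)@ux))
s=read_state();M=R.from_quat(s["ee_rot"]).as_matrix();print(s["position"],np.degrees(np.arctan2(M[1,0],M[0,0])))
print("to above",M.T@(np.array([m[0],m[1],330])-s["position"]))
```

```text
((406.2388610839844, 169.96929931640625), (34.2344856262207, 5.842062473297119), 6.709836959838867) ((251.10812377929688, 168.35134887695312), (7.904839992523193, 32.31684494018555), 54.46232223510742)
mid [626.81570039 146.73816454 298.06900216] [0.029120429686492127, 0.029120429686726255]
[ 12.81570039  -3.96183546 176.06900216] 176.57925087143195
local 13.409018965811208 -0.36949575715522337 theta 1.6468073482104952
[434.5767679  200.20464372 232.84661117] 164.41726905260626
to above [-199.10291878   -0.4071315   -98.03629175]
```

Call:
{"method": "send_rows", "body": {"translation": [[0,0,-0.04],[0,0,-0.08],[0,0,-0.1],[-0.02,0,-0.1],[-0.05,0,-0.1],[-0.08,0,-0.1],[-0.11,0,-0.1],[-0.14,0,-0.1],[-0.17,0,-0.1],[-0.19,0,-0.1],[-0.199,0,-0.1],[-0.199,0,-0.1]], "yaw": [-8,-16,-24,-32,-40,-48,-56,-64,-72,-80,-88,-90], "fingers": [0,0,0,0,0,0,0,0,0,0,0,0]}}

```text
clock: 11.45
position: [628.5, 145.8, 327.8]
ee_rot: [-0.605, 0.796, 0.001, -0.006]
contact_force: [-0.1, 0.4, 0.3]
gripper_width: 85.5
```

Run:
```python
from h import *
s=read_state();print(s["position"],s["joints"],s["clock"])
c=get_image("wrist");cv2.imwrite("pics/w8.png",c)
s=read_state();M=R.from_quat(s["ee_rot"]).as_matrix();print(s["position"],np.degrees(np.arctan2(M[1,0],M[0,0])))
print("to grasp",M.T@(np.array([626.6,146.9,278])-s["position"]))
```

```text
[628.52895995 145.8271818  327.80316729] [ 4.78607122e-01  3.83342901e-01  2.42668534e-01  7.55820868e-04
 -1.44312303e+00 -7.50482389e-01] 11.45
[627.95842062 146.04040813 328.16572078] -105.572519315872
to grasp [-0.9257253   1.09326086 50.17102311]
```

View pics/w8.png

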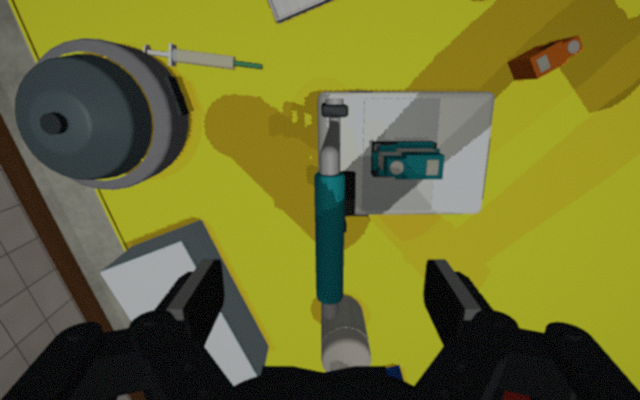

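Run:
```python
from h import *
s=read_state();W=cam("wrist",s);M=R.from_quat(s["ee_rot"]).as_matrix()
for uv in [(330.5,172),(330.5,237),(330,303)]:
    X=plane(W,uv,300);print(X,M.T@(X-s["position"]))
```

```text
[614.11012475 111.70555549 300.        ] [36.53098178  3.86887839 28.53917275]
[623.39973512 145.88544457 300.        ] [ 1.11342322  4.09902891 28.21474269]
[634.33730115 185.08520944 300.        ] [-39.58192109   4.08978484  27.83953369]
```

Call:
{"method": "send_rows", "body": {"translation": [[-0.001,0.003,0],[-0.001,0.003,0.02],[-0.001,0.003,0.04],[-0.001,0.003,0.05],[-0.001,0.003,0.05],[-0.001,0.003,0.05]], "yaw": [0,0,0,0,0,0], "fingers": [0,0,0,0,60,100]}}

```text
clock: 12.1
position: [625.1, 147.4, 278.6]
ee_rot: [-0.605, 0.796, 0.0, -0.006]
contact_force: [-0.4, 0.4, 0.4]
gripper_width: 58.9
```

Call:
{"method": "send_rows", "body": {"translation": [[0,0,0],[0,0,0],[0,0,0],[0,0,0],[0,0,0],[0,0,0]], "yaw": [0,0,0,0,0,0], "fingers": [140,180,255,255,255,255]}}

```text
clock: 12.7
position: [625.4, 147.6, 279.6]
ee_rot: [-0.605, 0.796, 0.0, -0.005]
contact_force: [-0.3, -0.2, 4.1]
gripper_width: 14.4
```

Run:
```python
from h import *
s=read_state();print(s["position"],s["contact_force"],s["gripper_width"],s["clock"])
c=get_image("wrist");cv2.imwrite("pics/w9.png",c);c=get_image("scene");cv2.imwrite("pics/s9.png",c[100:300,260:560])
```

```text
[625.40866896 147.57610427 279.60094049] [-0.2851072  -0.16809678  4.10790667] 14.436976708438147 12.7
```

View pics/w9.png

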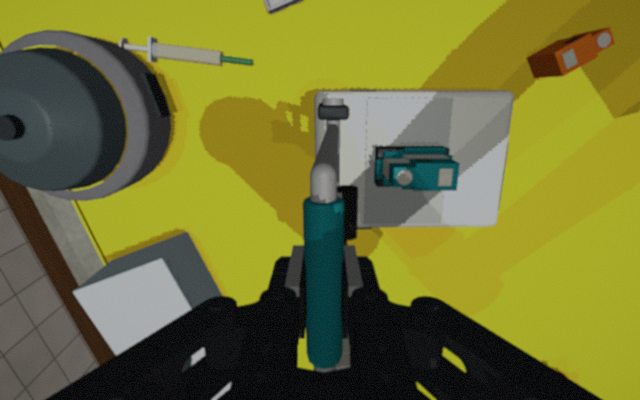

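Call:
{"method": "send_rows", "body": {"translation": [[0,0.006,-0.0003],[0,0.012,-0.0004],[0,0.0206,0],[0,0.0294,0.0005],[0,0.038,0.0016],[0,0.0467,0.0031]], "yaw": [0,0,0,0,0,0], "fingers": [255,255,255,255,255,255]}}

```text
clock: 13.4
position: [584.3, 158.9, 278.2]
ee_rot: [-0.605, 0.797, -0.003, -0.002]
contact_force: [8.9, -3.8, -0.3]
gripper_width: 14.2
```

```bash
cat > arc.py <<'E'
from h import *
s=read_state();M=R.from_quat(s["ee_rot"]).as_matrix();p=s["position"]
a=np.radians(-15.6);ux=np.array([np.cos(a),np.sin(a),0])
f=s["contact_force"]
d=-(p-np.array([614,150.7,122]))@ux;up=p[2]+17-122
print("pos",p.round(1),"F tool",(M.T@f).round(1),"torque",s["wrist_torque"].round(2),"w",round(s["gripper_width"],1),"clk",s["clock"],"ang",np.degrees(np.arctan2(M[1,0],M[0,0])).round(1))
print("d",d.round(1),"up",up.round(1),"r",np.hypot(d,up).round(1),"theta",np.arctan2(up,d).round(3))
E
python3 arc.py
```

```text
pos [584.3 158.9 278.2] F tool [ 1.3 -9.6  0.3] torque [-1.48 -3.06  0.08] w 14.2 clk 13.4 ang -105.6
d 30.8 up 173.2 r 176.0 theta 1.395
```

Call:
{"method": "send_rows", "body": {"translation": [[0,0.0162,0.0037],[0,0.0329,0.0092],[0,0.0489,0.0164],[0,0.0641,0.0251],[0,0.0756,0.0332],[0,0.0864,0.0421],[0,0.0864,0.0421]], "yaw": [0,0,0,0,0,0,0], "fingers": [255,255,255,255,255,255,255]}}

```text
clock: 14.1
position: [502.3, 181.2, 236.9]
ee_rot: [-0.605, 0.796, -0.005, 0.0]
contact_force: [3.8, -3.2, 3.0]
gripper_width: 13.9
```

```bash
python3 arc.py
```

```text
pos [502.3 181.2 236.9] F tool [ 2.1 -4.5 -2.9] torque [-1.16 -1.61  0.09] w 13.9 clk 14.1 ang -105.5
d 115.8 up 131.9 r 175.5 theta 0.85
```

Call:
{"method": "send_rows", "body": {"translation": [[0,0.0114,0.011],[0,0.0207,0.0215],[0,0.029,0.0328],[0,0.0365,0.0447],[0,0.043,0.0571],[0,0.0478,0.0684],[0,0.0519,0.08],[0,0.0519,0.08]], "yaw": [0,0,0,0,0,0,0,0], "fingers": [255,255,255,255,255,255,255,255]}}

```text
clock: 14.9
position: [455.4, 194.4, 156.4]
ee_rot: [-0.606, 0.796, -0.007, 0.002]
contact_force: [10.8, -4.4, -4.2]
gripper_width: 13.7
```

```bash
python3 arc.py
python3 - <<'E'
from h import *
c=get_image("side");cv2.imwrite("pics/d10.png",cv2.resize(c[130:340,200:440],None,fx=3,fy=2.8))
E
```

```text
pos [455.4 194.4 156.4] F tool [  1.3 -11.5   4.4] torque [-1.36 -3.46  0.21] w 13.7 clk 14.9 ang -105.5
d 164.6 up 51.4 r 172.4 theta 0.303
```

View pics/d10.png

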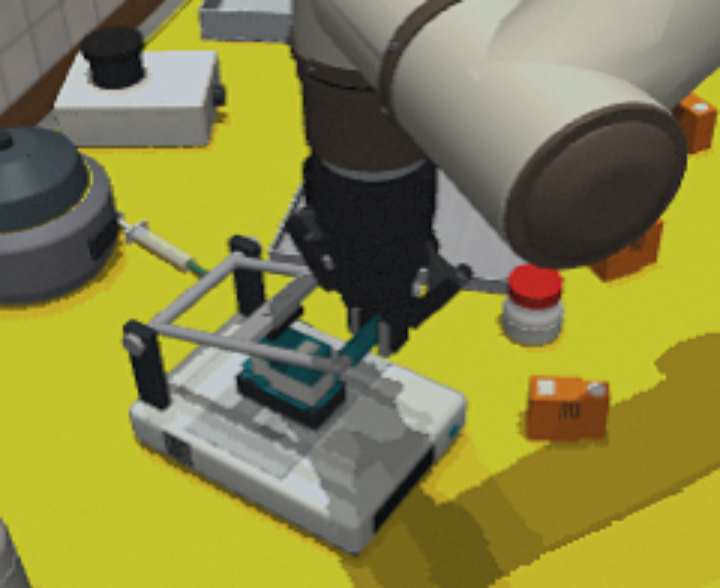

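Call:
{"method": "send_rows", "body": {"translation": [[0,0,0],[0,0,0],[0,0,0],[0,0,-0.02],[0,0.003,-0.05],[0,0.003,-0.05],[0,0.003,-0.05],[0,0.003,-0.05],[0,0.003,-0.05],[0,0.003,-0.05]], "yaw": [0,0,0,0,0,0,0,0,0,0], "fingers": [200,160,130,130,130,200,255,255,255,255]}}

```text
clock: 15.95
position: [451.6, 195.4, 205.6]
ee_rot: [-0.605, 0.796, -0.006, 0.001]
contact_force: [-0.0, 0.5, 0.5]
gripper_width: -0.3
```

```bash
python3 arc.py
python3 - <<'E'
from h import *
c=get_image("wrist");cv2.imwrite("pics/w11.png",c)
E
```

```text
pos [451.6 195.4 205.6] F tool [-0.5  0.2 -0.5] torque [ 0.05 -0.03  0.01] w -0.3 clk 15.95 ang -105.5
d 168.4 up 100.6 r 196.2 theta 0.538
```

View pics/w11.png

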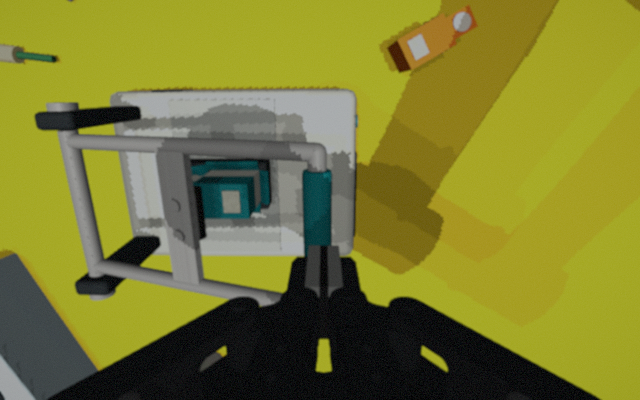

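Call:
{"method": "send_rows", "body": {"translation": [[0,-0.002,0.01],[0,-0.002,0.02],[0,-0.002,0.024],[0,-0.0015,0.028],[0,-0.001,0.032],[0,-0.001,0.032]], "yaw": [0,0,0,0,0,0], "fingers": [255,255,255,255,255,255]}}

```text
clock: 16.6
position: [452.0, 194.7, 173.5]
ee_rot: [-0.605, 0.796, -0.006, 0.0]
contact_force: [-1.3, -0.2, 1.2]
gripper_width: -0.2
```

```bash
python3 arc.py
```

```text
pos [452.  194.7 173.5] F tool [ 0.5  1.2 -1.2] torque [-0.    0.26  0.01] w -0.2 clk 16.6 ang -105.5
d 167.9 up 68.5 r 181.3 theta 0.387
```

```bash
python3 - <<'E'
from h import *
c=get_image("wrist");d=get_image("side")
cv2.imwrite("pics/w12.png",np.hstack([cv2.resize(c[130:330,220:440],None,fx=1.8,fy=1.8),cv2.resize(d[190:290,240:360],None,fx=3.2,fy=3.6)[:360]]))
E
python3 arc.py
```

```text
pos [452.6 194.8 173.5] F tool [ 0.   1.7 -1.9] torque [0.06 0.39 0.01] w 0.0 clk 16.7 ang -105.5
d 167.3 up 68.5 r 180.7 theta 0.388
```

View pics/w12.png

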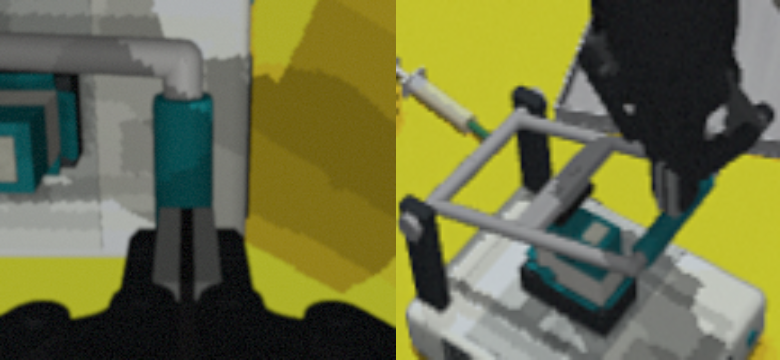

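Call:
{"method": "send_rows", "body": {"translation": [[0,0,0.003],[0,0.0005,0.006],[0,0.001,0.009],[0,0.001,0.012],[0,0.0015,0.015],[0,0.0015,0.015]], "yaw": [0,0,0,0,0,0], "fingers": [255,255,255,255,255,255]}}

```text
clock: 17.3
position: [451.0, 195.3, 158.6]
ee_rot: [-0.606, 0.796, -0.006, 0.001]
contact_force: [-2.3, -0.8, 4.2]
gripper_width: 0.1
```

```bash
python3 arc.py
```

```text
pos [451.  195.3 158.6] F tool [ 1.4  2.  -4.2] torque [0.11 0.69 0.01] w 0.1 clk 17.3 ang -105.5
d 169.0 up 53.6 r 177.3 theta 0.307
```

Call:
{"method": "send_rows", "body": {"translation": [[0,0,0.002],[0,0.0005,0.004],[0,0.0005,0.006],[0,0.001,0.008],[0,0.001,0.01]], "yaw": [0,0,0,0,0], "fingers": [255,255,255,255,255]}}

```text
clock: 17.8
position: [449.5, 195.7, 148.9]
ee_rot: [-0.606, 0.796, -0.006, 0.0]
contact_force: [-7.5, 1.1, 8.0]
gripper_width: -0.1
```

```bash
python3 arc.py
```

```text
pos [449.5 195.7 148.9] F tool [ 1.   7.4 -8.1] torque [ 0.68  2.04 -0.  ] w -0.1 clk 17.8 ang -105.5
d 170.5 up 43.9 r 176.1 theta 0.252
```

```bash
python3 - <<'E'
from h import *
c=get_image("wrist");d=get_image("scene")
cv2.imwrite("pics/w13.png",np.hstack([cv2.resize(c[130:330,220:440],None,fx=1.8,fy=1.8),cv2.resize(d[155:275,340:450],None,fx=3.6,fy=3)]))
s=read_state();W=cam("wrist",s);M=R.from_quat(s["ee_rot"]).as_matrix()
h=cv2.cvtColor(c,cv2.COLOR_BGR2HSV);m=cv2.inRange(h,(82,90,40),(100,255,255))
for r in range(180,250,8):
    x=np.where(m[r,295:360])[0]+295
    if len(x): 
        for e in(x.min(),x.max()):
            X=plane(W,(e,r),140);print(r,e,(M.T@(X-s["position"])).round(1),end=" ")
        print()
E
python3 arc.py
```

```text
188 309 [33.7 -6.2  9. ] 188 342 [33.8  8.7  8.8] 
196 309 [29.9 -6.2  8.9] 196 342 [30.   8.8  8.8] 
204 310 [26.1 -5.8  8.9] 204 341 [26.2  8.4  8.8] 
212 310 [22.2 -5.9  8.9] 212 341 [22.3  8.4  8.7] 
220 310 [18.3 -5.9  8.8] 220 341 [18.3  8.5  8.7] 
228 310 [14.3 -5.9  8.8] 228 341 [14.3  8.6  8.7] 
236 310 [10.2 -6.   8.8] 236 341 [10.3  8.6  8.6] 
244 310 [ 6.1 -6.   8.8] 244 340 [6.2 8.2 8.6] 
pos [449.7 195.6 148.7] F tool [ 0.4  3.  -4.2] torque [0.23 0.96 0.07] w -0.2 clk 17.9 ang -105.5
d 170.3 up 43.7 r 175.8 theta 0.251
```

View pics/w13.png

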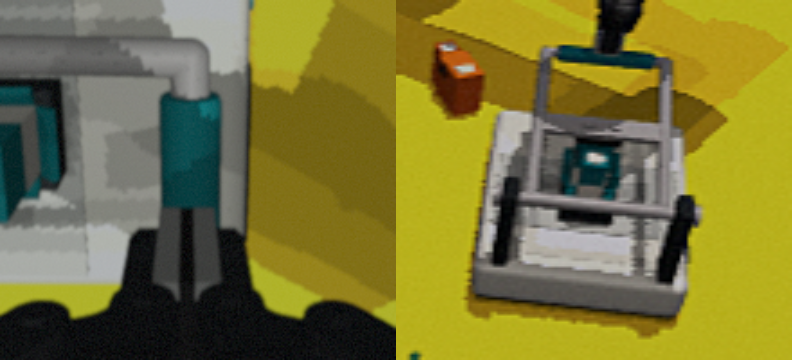

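Call:
{"method": "send_rows", "body": {"translation": [[0,0.001,0.001],[0,0.0015,0.0025],[0,0.0018,0.004],[0,0.002,0.0055],[0,0.002,0.007]], "yaw": [0,0,0,0,0], "fingers": [255,255,255,255,255]}}

```text
clock: 18.4
position: [448.9, 196.0, 142.7]
ee_rot: [-0.606, 0.796, -0.007, 0.001]
contact_force: [-0.9, -1.6, 7.8]
gripper_width: 0.2
```

```bash
python3 arc.py
```

```text
pos [448.9 196.  142.7] F tool [ 1.8  0.4 -7.8] torque [-0.46  0.3   0.01] w 0.2 clk 18.4 ang -105.4
d 171.2 up 37.7 r 175.3 theta 0.217
```

Call:
{"method": "send_rows", "body": {"translation": [[0,0,0.001],[0,0.0002,0.002],[0,0.0002,0.003],[0,0.0004,0.004],[0,0.0004,0.005]], "yaw": [0,0,0,0,0], "fingers": [255,255,255,255,255]}}

```text
clock: 18.9
position: [448.6, 196.0, 138.4]
ee_rot: [-0.606, 0.795, -0.007, 0.001]
contact_force: [-4.8, 0.7, 8.4]
gripper_width: 0.4
```

```bash
python3 arc.py
python3 - <<'E'
from h import *
d=get_image("scene");e=get_image("side")
cv2.imwrite("pics/w14.png",np.hstack([cv2.resize(d[155:275,340:450],None,fx=3.6,fy=3),cv2.resize(e[190:290,240:360],None,fx=3.3,fy=3.6)]))
E
```

```text
pos [448.6 196.  138.4] F tool [ 0.6  4.7 -8.5] torque [ 0.11  1.15 -0.05] w 0.4 clk 18.9 ang -105.4
d 171.5 up 33.4 r 174.7 theta 0.192
```

View pics/w14.png

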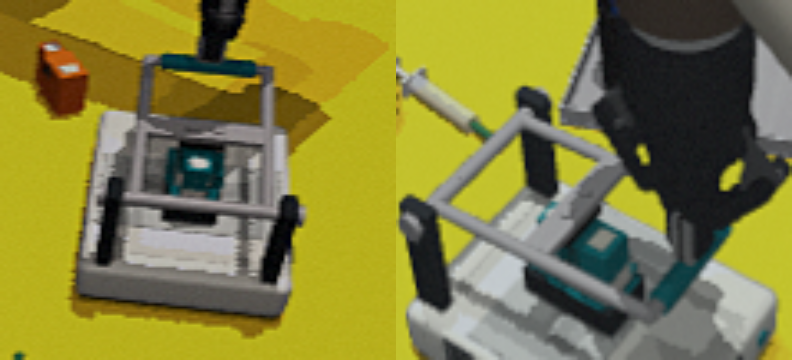

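Call:
{"method": "send_rows", "body": {"translation": [[0,0.0005,0.001],[0,0.0007,0.002],[0,0.0007,0.003],[0,0.0007,0.004]], "yaw": [0,0,0,0], "fingers": [255,255,255,255]}}

```text
clock: 19.4
position: [448.3, 196.1, 135.0]
ee_rot: [-0.606, 0.795, -0.007, 0.002]
contact_force: [-4.1, -0.0, 8.0]
gripper_width: -0.1
```

```bash
python3 arc.py
```

```text
pos [448.3 196.1 135. ] F tool [ 1.2  3.9 -8.1] torque [-0.17  0.99 -0.01] w -0.1 clk 19.4 ang -105.4
d 171.8 up 30.0 r 174.4 theta 0.173
```

Call:
{"method": "send_rows", "body": {"translation": [[0,0.0003,0.001],[0,0.0005,0.002],[0,0.0005,0.003],[0,0.0005,0.004]], "yaw": [0,0,0,0], "fingers": [255,255,255,255]}}

```text
clock: 19.8
position: [448.1, 196.1, 131.8]
ee_rot: [-0.606, 0.795, -0.007, 0.002]
contact_force: [-3.8, -0.6, 7.8]
gripper_width: 0.3
```

```bash
python3 arc.py
```

```text
pos [448.1 196.1 131.8] F tool [ 1.7  3.3 -7.8] torque [-0.    1.11  0.02] w 0.3 clk 19.8 ang -105.4
d 172.0 up 26.8 r 174.0 theta 0.154
```

Call:
{"method": "send_rows", "body": {"translation": [[0,0.0003,0.001],[0,0.0003,0.002],[0,0.0003,0.003],[0,0.0003,0.004]], "yaw": [0,0,0,0], "fingers": [255,255,255,255]}}

```text
clock: 20.2
position: [448.0, 196.1, 128.4]
ee_rot: [-0.606, 0.795, -0.008, 0.002]
contact_force: [-3.6, -0.0, 7.8]
gripper_width: -0.0
```

```bash
python3 arc.py
```

```text
pos [448.  196.1 128.4] F tool [ 1.   3.4 -7.8] torque [-0.    1.2  -0.01] w -0.0 clk 20.2 ang -105.4
d 172.1 up 23.4 r 173.7 theta 0.135
```

Call:
{"method": "send_rows", "body": {"translation": [[0,0,0.001],[0,0,0.002],[0,0,0.003],[0,0,0.0035]], "yaw": [0,0,0,0], "fingers": [255,255,255,255]}}

```text
clock: 20.6
position: [448.0, 196.1, 125.9]
ee_rot: [-0.606, 0.795, -0.008, 0.002]
contact_force: [-6.5, 0.9, 11.4]
gripper_width: 0.1
```

```bash
python3 arc.py
```

```text
pos [448.  196.1 125.9] F tool [  1.    6.3 -11.5] torque [ 0.11  1.76 -0.09] w 0.1 clk 20.6 ang -105.3
d 172.1 up 20.9 r 173.4 theta 0.121
```

Call:
{"method": "send_rows", "body": {"translation": [[0,0,0.0006],[0,0,0.001]], "yaw": [0,0,0], "fingers": [255,255]}}

```text
validation failed for argument at $.ya...
```

Call:
{"method": "send_rows", "body": {"translation": [[0,0,0.0006],[0,0,0.001]], "yaw": [0,0], "fingers": [255,255]}}

```text
clock: 20.8
position: [448.0, 196.1, 125.9]
ee_rot: [-0.607, 0.795, -0.008, 0.002]
contact_force: [-5.7, -0.1, 11.5]
gripper_width: 0.2
```

```bash
python3 arc.py
```

```text
pos [448.  196.1 125.9] F tool [  1.7   5.3 -11.6] torque [0.1  1.69 0.03] w 0.2 clk 20.8 ang -105.3
d 172.1 up 20.9 r 173.4 theta 0.121
```

Call:
{"method": "send_rows", "body": {"translation": [[0,0,0.0013],[0,0,0.0018],[0,0,0.0018]], "yaw": [0,0,0], "fingers": [255,255,255]}}

```text
clock: 21.1
position: [448.0, 196.2, 125.3]
ee_rot: [-0.607, 0.795, -0.008, 0.002]
contact_force: [-6.1, -0.4, 11.6]
gripper_width: -0.3
```

```bash
python3 arc.py
```

```text
pos [448.  196.2 125.3] F tool [  2.    5.6 -11.6] torque [ 0.06  1.72 -0.02] w -0.3 clk 21.1 ang -105.3
d 172.2 up 20.3 r 173.3 theta 0.118
```

Call:
{"method": "send_rows", "body": {"translation": [[0,0,0.0015],[0,0,0.0022]], "yaw": [0,0], "fingers": [255,255]}}

```text
clock: 21.3
position: [448.0, 196.1, 124.6]
ee_rot: [-0.607, 0.795, -0.008, 0.002]
contact_force: [-7.4, 0.3, 14.4]
gripper_width: 0.1
```

```bash
python3 arc.py
```

```text
pos [448.  196.1 124.6] F tool [  1.7   7.  -14.5] torque [0.02 2.06 0.01] w 0.1 clk 21.3 ang -105.2
d 172.1 up 19.6 r 173.3 theta 0.113
```

Call:
{"method": "send_rows", "body": {"translation": [[0,0,0.001],[0,0,-0.002],[0,0,-0.015],[0,0,-0.05],[0,0,-0.1],[0,0,-0.1],[0,0,-0.1]], "yaw": [0,0,0,0,0,0,0], "fingers": [255,255,255,255,255,255,255]}}

```text
clock: 22.0
position: [447.1, 197.6, 225.4]
ee_rot: [-0.607, 0.795, -0.008, 0.004]
contact_force: [-0.0, 0.3, 0.2]
gripper_width: -0.3
```

```bash
python3 arc.py
python3 - <<'E'
from h import *
import pickle
s=read_state();c=get_image("wrist");d=get_image("scene");e=get_image("side");pickle.dump(s,open("w15.pkl","wb"))
cv2.imwrite("pics/w15.png",c);cv2.imwrite("pics/s15.png",d);cv2.imwrite("pics/d15.png",e)
cv2.imwrite("pics/q15.png",np.hstack([cv2.resize(d[155:275,340:450],None,fx=3.6,fy=3),cv2.resize(e[190:290,240:360],None,fx=3.3,fy=3.6)]))
E
```

```text
pos [447.1 197.6 225.4] F tool [-0.3  0.1 -0.2] torque [-0.06  0.05 -0.07] w -0.3 clk 22.0 ang -105.3
d 173.3 up 120.4 r 211.0 theta 0.607
```

View pics/q15.png

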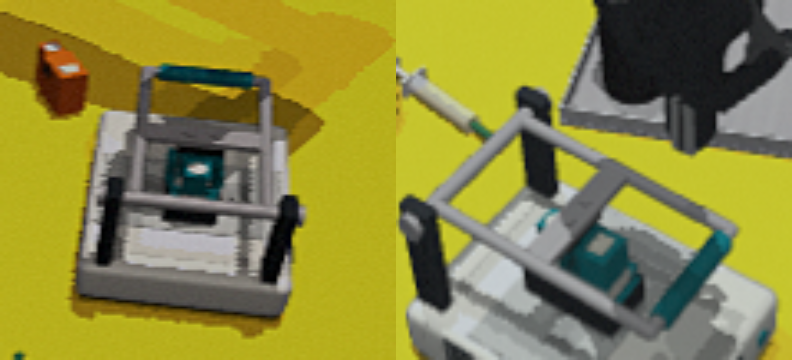

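View pics/w15.png

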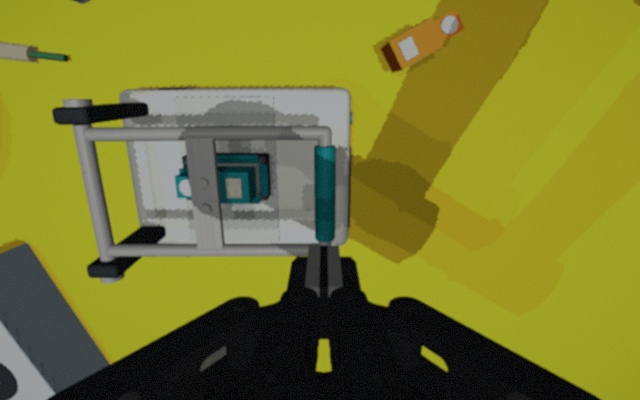

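Run:
```python
from h import *
S=cam("scene");D=cam("side")
b=cv2.imread("pics/s15.png");d=cv2.imread("pics/d15.png")
def rect(im,box):
    x0,y0,x1,y1=box;h=cv2.cvtColor(im,cv2.COLOR_BGR2HSV)
    m=cv2.inRange(h,(82,90,40),(100,255,255));k=np.zeros_like(m);k[y0:y1,x0:x1]=m[y0:y1,x0:x1]
    n,l,st,ce=cv2.connectedComponentsWithStats(k);i=1+np.argmax(st[1:,4]);print(st[i])
    return cv2.minAreaRect(np.argwhere(l==i)[:,::-1].astype(np.float32))
a=rect(b,(370,175,425,192));c=rect(d,(312,250,345,285));print(a,c)
m,e=tri((S,a[0]),(D,c[0]));print(m,e,"theta",np.arcsin((m[2]-122)/175))
# cap top disc
z=lambda u,v:(340+u/3.6,155+v/3)
print("disc z if at cradle+20:",tri((S,z(197,172)),))if 0 else None
```

```text
[384 177  26   7 101]
[317 254  24  27 199]
((396.5751037597656, 180.01156616210938), (25.469579696655273, 4.257601261138916), 8.746162414550781) ((329.32354736328125, 266.70587158203125), (6.833310127258301, 31.67184829711914), 40.60129928588867)
[449.12985364 194.87358493 116.76438308] [0.05489499497256672, 0.0548949949723607] theta -0.02992227588566849
```

Run:
```python
from h import *
import pickle
S=cam("side");W=cam("wrist",pickle.load(open("w15.pkl","rb")))
d=cv2.imread("pics/d15.png");c=cv2.imread("pics/w15.png")
cv2.imwrite("pics/q16.png",np.hstack([cv2.resize(d[235:295,270:330],(400,400),interpolation=cv2.INTER_CUBIC),cv2.resize(c[140:220,165:285],(600,400),interpolation=cv2.INTER_CUBIC)])[:, :800])
```

```text
(no output)
```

View pics/q16.png

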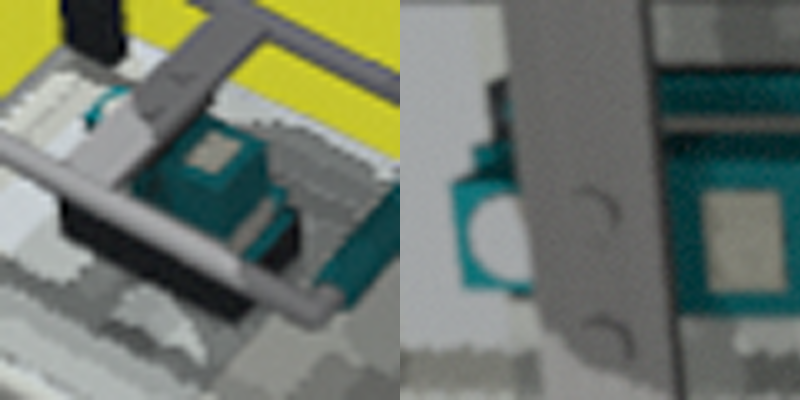

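```bash
python3 - <<'E'
from h import *
import pickle
S=cam("side");W=cam("wrist",pickle.load(open("w15.pkl","rb")))
x,e=tri((S,(270+213/400*60-.4,235+152/400*60-.4)),(W,(165+(743-400)/5-.4,140+241/5-.4)));print(x,e)
E
python3 arc.py
```

```text
[518.40881955 176.31198939 103.77699859] [0.8184406486027886, 0.8184406486028248]
pos [446.1 196.6 223.1] F tool [ 0.3 -0.1  0.3] torque [-0.01 -0.   -0.03] w -0.1 clk 22.15 ang -105.3
d 174.1 up 118.1 r 210.4 theta 0.596
```

```bash
python3 -c "
from bench import *
print(job_done())"
```

```text
the job is handed in; nothing more can be done
None
```

The unused blue-green cartridge is in the analyser's cradle with its tail at the hinge end. The clamp is down and holding it on the seat. I handed the job in at about 22 s of the 72 s allowed.

- **Placing:** I gripped the cartridge across its 26 mm width and lowered it until the pins just took its weight. I then let go, and the pictures showed it upright and level between the lips.
- **Clamping:** I swung the clamp down by its sleeve to about 0.3 rad, let go, and pressed on with closed fingertips. The force stayed near 7.8 N while the pins gave way, then rose steeply to 14.5 N at the seat. That puts about 16 N on the cap, by estimate, which is under the 25 N cracking limit and over the 7 N needed to hold it.
- **Checks after backing off:**
  - The sleeve centre measured 116.8 mm high, against 116.6 mm under load, so there was no spring-back. The clamp angle is about -0.03 rad, inside the home range.
  - The cap top measured about 104 mm high, roughly 10 mm below the set-down level.
  - The fingers read no contact force.

**Uncertain points:**
- During one small step near the seat, the force stayed at 11.6 N while the fingers moved 0.6 mm. The next step raised it to 14.5 N as expected.
- The cap force after release was not measured directly.
- I took no separate picture at the end to check the other items on the table. I saw nothing else move, and there were no unexpected contact forces.

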